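# Close the push-and-turn safety cap on a tilted dental powder jar

### The arm

A 7-joint arm with a two-finger parallel gripper is mounted at the origin on the work surface. World frame = base frame: x ahead of the robot, y to its left, z up, the work surface at z = 0. Lengths are in m, angles in rad, forces in N, time in s.
With the tool pointing down it reaches from about 0.425 to 0.925 m from the base axis. Payload 6.8 kg.
Tool frame: the origin (TCP) lies on the centre line of the jaws, within the pads' length; the fingertips stand bot.tip_reach ahead of it and the grasp point (between the pads) lies 3 mm ahead of it (bot.tip_reach is the distance from the TCP to the fingertips, in m); z points along the fingers, y is the line along which they close (so a half turn about z gives the same grasp; the last joint's range is limited). The gripper opens to 85 mm and grips with 20 to 120 N. Pads are 22 mm wide; open, the fingers measure 114 mm over their backs; the gripper's body (76 mm by 85 mm) begins 54 mm behind the grasp point. The pads swing forward as they close: fully open they stand 13 mm farther back than shut.
Start: joints at [1.118, 0.477, 0.022, 1.555, -0.011, 1.109, -0.083], TCP at [0.228, -0.635, 0.231] pointing down, gripper open.
Joint ranges: [-2.96, 2.96], [-0.34, 2.1], [-1.41, 1.46], [0.24, 2.44], [-1.37, 4.51], [0.17, 1.92], [-2.96, 2.96]. Speed limits (rad/s): [2.39, 2.39, 3.14, 3.14, 3.14, 3.14, 3.14].

### API

Orientations are given as a unit quaternion [w, x, y, z].
In Python, from station import bot gives the robot as it stands.
- The arm moves only by the tool jog_arm, never from a script. Its argument "deltas" is a list of rows, each a list of 7 numbers: the shift along the world's x, y, z in m, then the turn, a rotation vector about the world's x, y, z in rad, then the opening, from 0 (shut) to 1 (fully open). In form: [[x, y, z, rx, ry, rz, grip], ...]. A call has 1 to 10 rows; each row shifts and turns the commanded pose from where the row before left it; what a row does not reach is not made up. A row lasts 1/10 s, in which the tool goes at most 50 mm and 8.59 degrees, less where a joint would pass 70% of its speed; a pose out of reach is approached as far as the arm can. A call with a gripper value outside its range is refused whole. The fingers move at their own pace and stop on an object; "newtons" is the grip in N (left out, the last holds). Time passes only in rows, so rows that do not move let the fingers close. It gives the time, the measured TCP pose, the force, the opening and the grip force at its end, in the units of the state.
- bot.get_obs(): the state, without advancing time (a new reading comes with each control period).
- bot.read_camera(name): name is "scene" or "top"; returns a dict with "img" (480x640x3 uint8, red, green, blue), "K" (3x3 intrinsics, pixels), "eye" and "attitude" of the camera in the world. Camera axes: x right, y down, z forward; pixel columns grow to the right and rows downward; lengths in m; the calibration is good to about 2 mm. A picture is of the moment at which its call begins. There is no depth.
- bot.hand_in(): hands the job in; it is judged then, once.
The state is a dict: "t": time; "q": joint angles; "joint_vel": joint speeds; "joint_torque": joint torques, N m; "eef_pos": TCP position; "tool_rot": TCP orientation; "contact_force": force on the tool from outside, world axes, zero at the start; "torque": the same for the moment, N m; "gripper_width": opening from 0.0 (shut) to 1.0 (fully open); "grasp_force": force on a finger pad.
Only numpy, scipy, OpenCV 4.12 (cv2) and the standard library are available. Lean on these libraries where they do the work, as an engineer would, in place of code of your own. Each camera call takes 0.05 s, during which the arm holds its last target. There are 200 camera calls.

### The job

The powder jar leaning in its holder on the dental bench is open. Take its large safety cap with the thumb bar from the steel tray, set it on the jar's neck with its lugs in the gaps between the neck's lugs, push it down against the sprung seal and turn it clockwise about a quarter turn until its lugs are caught, so that it springs back up a little and stays locked when let go. Leave the locked cap on the jar and leave the small cap, the bottle and the plaster model where they stand.

Things in the scene. Friction and masses are not known exactly. Their poses are not given: they have to be found in the camera images.
- cap: Large white plastic safety cap, 61 mm across, 63 tall, about 90 g, loose, standing open side down in the tray. Round skirt z 0 to 35 mm, outside radius 30.5, inside 27.5, inner ceiling at z 31. A thumb bar stands on top. Half a turn gives the same cap. Origin: centre of the skirt's lower edge; z up through the bar, x along the bar.
- cap_bar (a point): Middle of the cap's straight thumb bar, 49 mm above the cap's origin. Bar: 50 mm long along the cap's x, 14 mm thick along y, from z 35 (the skirt's flat top) to z 63 mm.
- cap_lug (a point): One of the cap's two inner lugs, at its +x side under the end of the bar (the other is opposite, at -x). They stand inward from the skirt at its lower edge, z 0 to 5 mm, to radius 20.5 mm, each about 14 deg to either side.
- jar: Amber jar, 68 mm across, open, fixed in a grey cup on the steel stand. Origin: centre of its mouth, 135 mm above the table; z out of the mouth along the axis, 30 deg from vertical, leaning to the stand's -x (roughly to the robot); y level. Neck radius 18 mm from z 0 (edge bevelled to radius 15) to the shoulder at z -38. Turns here are as seen looking into the mouth.
- jar_lug (a point): Underside of one of the neck's two white lugs, at the jar's +x (other at -x). Lugs reach radius 25 mm, z -6 (bevelled) to -14 in the jar's frame, about 35 deg to either side of their middles. Under the anticlockwise end (+22 to +36 deg) a lip hangs to z -20; under the clockwise end (-38 to -24 deg) a stop hangs to z -31. A cap's lug, pushed under the lip and let up, is caught between them.
- jar_gap (a point): Middle of one of the two gaps between the neck's lugs, at the jar's +y (other at -y). The cap goes on with its bar within 30 deg of the jar's y. Press until its origin is below z -25 mm (it bottoms at -31), hold it down and turn it clockwise till the bar lies along the jar's x; the stop ends the turn. Let up, it rises to z -19, locked, with 8 deg play either way.
- seal (a joint): Sprung black rubber seal in the jar's mouth, 26 mm across; value = how far it is pushed in (0 to 0.021 m). Free, its top is at z +21 mm of the jar, touching the cap's ceiling when the cap's origin is at z -10. It pushes out with 3 N plus 0.5 N per mm: about 7.5 N locked, 10.5 N under the lip, 13.5 N fully down.
- stand: The fixed steel stand of the jar, base plate 150 x 110 x 12 mm with two side cheeks. Origin: centre of the underside of the plate; the jar's mouth lies 45 mm towards -x of it and 135 mm up. It may stand on the left or the right of the bench, the tray on the other side.
- tray: The fixed low steel tray, 180 x 220 mm, rim 12 mm high, floor 3 mm thick, holding the two caps side by side 100 mm apart, either way round. Origin: centre of its underside.
- small_cap: Bystander: a small plain white screw cap, 42 mm across, 22 mm tall, no bar, in the tray. Origin: centre of its underside. Leave it.
- reagent: Bystander: a closed amber bottle 58 mm across, 120 mm tall, beyond the work. Origin: centre of its underside. Leave it.
- model: Bystander: a white plaster tooth model, 68 mm across, about 33 mm tall, beyond the work. Origin: centre of its underside. Leave it.
Things that resemble listed ones, but are neither listed nor needed, are in the scene too. There is more than one size of the cap; the one meant has the size given above.

How it is judged:
On the way:
1. the cap is pushed down on the neck past the lips, not yet turned (origin over 23.5 mm below the mouth, bar still over 0.7 rad from the jar's x) (z of cap in the frame of jar below -0.0235 m and x of cap in the frame of jar between -0.006 and 0.006 m and y of cap in the frame of jar between -0.006 and 0.006 m and angle between the x axis of cap and the x axis of jar, either way round above 0.7 rad), for 0.05 s.
At the end, for the whole second after the job is handed in: The cap rests locked on the jar: its origin 16.5 to 21.5 mm below the mouth along the jar's axis, within 5 mm sideways (x, y), axes within 0.12 rad, bar within 0.25 rad of the jar's x (either way); small cap, bottle and model within 30 mm of their starts (z of cap in the frame of jar between -0.0215 and -0.0165 m and x of cap in the frame of jar between -0.005 and 0.005 m and y of cap in the frame of jar between -0.005 and 0.005 m and angle between the x axis of cap and the x axis of jar, either way round below 0.25 rad and angle between the z axis of cap and the z axis of jar, either way round below 0.12 rad and linear speed of cap below 0.01 m/s and angular speed of cap below 0.1 rad/s and distance of each of small_cap, reagent, model from where it was at the start of the episode below 0.03 m); the robot touches nothing.
It fails at once if the small cap is moved by more than 30 mm (distance of small_cap from where it was at the start of the episode above 0.03 m).
It fails at once if the bottle is moved by more than 30 mm (distance of reagent from where it was at the start of the episode above 0.03 m).
It fails at once if the plaster model is moved by more than 30 mm (distance of model from where it was at the start of the episode above 0.03 m).
It also fails if it takes over 45 s, if anything falls off the work surface, if the arm or the gripper's body presses on something with over 40 N, if the wrist force passes 120 N, or if a joint passes its speed limit or range.

## Working session

There is one attempt and no reset: what is moved stays moved. The work goes in short steps, Python scripts to look and compute and a tool call to move; the robot and the scene stay as the last step left them, time stands still between calls to the robot, and variables do not carry over. Pictures are saved under pics/ and viewed, at most 10 in all, crops included, and the job is handed in when it is done.

Besides the shell and the picture viewer there is one more tool, called by a JSON object that holds its "method" and its "body". jog_arm: Moves the arm, as the interface text tells. Its arguments: {"type":"object","properties":{"deltas":{"type":"array"},"newtons":{"type":"number"}},"required":["deltas"]}

```bash
mkdir -p pics
cat > h.py <<'E'
import numpy as np, cv2
from scipy.spatial.transform import Rotation as R
from station import bot
def cam(n):
    c=bot.read_camera(n); q=np.array(c["attitude"],float)
    Rm=R.from_quat([q[1],q[2],q[3],q[0]]).as_matrix() if q.size==4 else q.reshape(3,3)
    return c["img"],np.array(c["K"]),np.array(c["eye"]),Rm
def ray(K,e,Rm,u,v,z):
    d=Rm@np.linalg.solve(K,[u,v,1]); return e+d*(z-e[2])/d[2]
def proj(K,e,Rm,P):
    p=K@(Rm.T@(np.array(P)-e)); return p[:2]/p[2]
E
python3 - <<'E'
from h import *
for n in("scene","top"):
    i,K,e,Rm=cam(n); cv2.imwrite(f"pics/{n}0.png",i[:,:,::-1]); np.savez(f"pics/{n}0.npz",K=K,e=e,R=Rm); print(n,K,e,Rm)
print(bot.get_obs(),bot.tip_reach)
E
```

```text
scene [[602.86039932   0.         326.78354844]
 [  0.         602.86039932 235.54283685]
 [  0.           0.           1.        ]] [1.03812201 0.69627699 0.92811105] [[-0.80982011  0.42422409 -0.40524722]
 [ 0.58660804  0.57481867 -0.57050373]
 [-0.00907776 -0.69972667 -0.71435298]]
top [[545.09347493   0.         314.91058377]
 [  0.         545.09347493 242.32021971]
 [  0.           0.           1.        ]] [0.50391238 0.06396362 1.17497757] [[ 0.00490593 -0.99788128  0.06487587]
 [-0.99998684 -0.00499275 -0.00117614]
 [ 0.00149755 -0.06486925 -0.99789265]]
{'t': 0.1, 'q': array([ 1.11788865,  0.47770651,  0.02236475,  1.55634093, -0.01152576,
        1.10927714, -0.08310105]), 'joint_vel': array([-1.78202528e-03, -1.35817697e-03,  4.23186468e-04, -2.65787609e-03,
       -9.48925097e-04,  3.32066944e-06,  6.95915871e-04]), 'joint_torque': array([ 4.57869537e-03, -5.97755456e+01,  1.61385499e+00, -2.81953114e+01,
        1.28674219e-02,  5.04171214e-03,  3.60833837e-06]), 'eef_pos': array([ 0.22796925, -0.63478489,  0.2303356 ]), 'tool_rot': array([-7.79504803e-04,  9.85175947e-01,  1.71545068e-01, -1.87987934e-04]), 'contact_force': array([ 0.34926549, -0.30751058, -0.84485123]), 'torque': array([-0.01906535, -0.02744564,  0.04485376]), 'grasp_force': 0.0, 'gripper_width': 0.9980517802764323} 0.022
```

View pics/scene0.png

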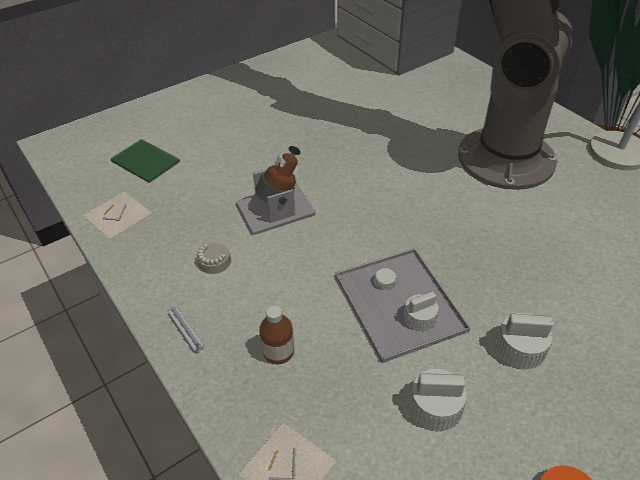

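View pics/top0.png

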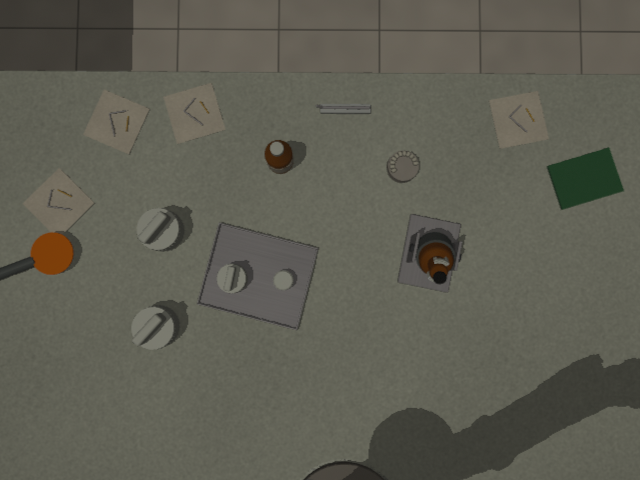

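Candidates for the cap in the top view are the barred cap in the tray at (232,277), about 29 px or 61 mm across, and two barred caps outside it at (158,230) and (153,328), about 43 px or 90 mm. The tray one fits the given size and place. I'll confirm it in one enlarged crop, together with the jar.

Run:
```python
import cv2,numpy as np
t=cv2.imread("pics/top0.png"); s=cv2.imread("pics/scene0.png")
f=lambda i,u,v,w,h:cv2.resize(i[v:v+h,u:u+w],(400,300),interpolation=cv2.INTER_CUBIC)
o=np.vstack([np.hstack([f(t,205,240,100,75),f(s,365,255,100,75)]),np.hstack([f(t,390,210,100,75),f(s,230,140,100,75)])])
cv2.imwrite("pics/crop1.png",o)
```

```text
(no output)
```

View pics/crop1.png

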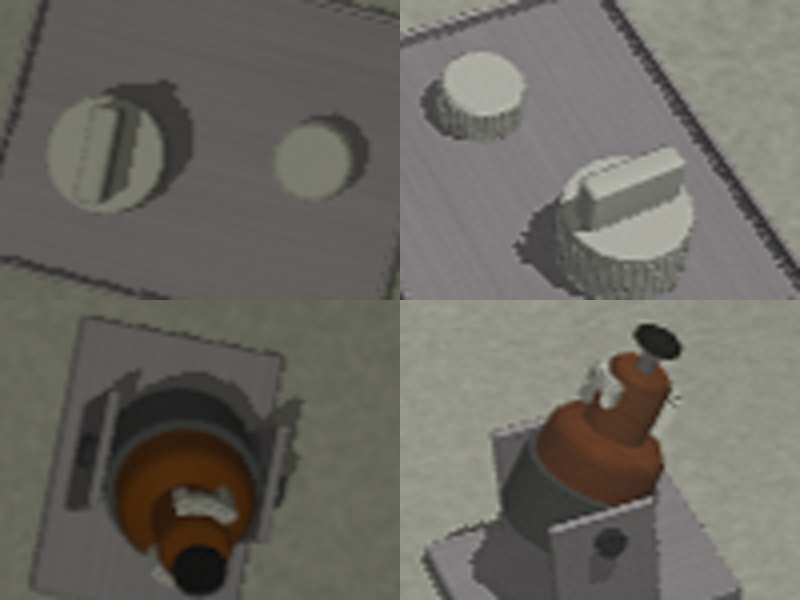

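The crop confirms that the tray cap has the bar and is clearly bigger than the small cap at its right. The seal shows at top ≈(440,277) and scene ≈(294,150). Now the measuring.

```bash
cat > m.py <<'E'
from h import *
L=lambda n:(lambda d:(d["K"],d["e"],d["R"]))(np.load(f"pics/{n}0.npz"))
T,S=L("top"),L("scene")
tp=lambda x,y:(205+x/4,240+y/4); sp=lambda x,y:(365+(x-400)/4,255+y/4)
jt=lambda x,y:(390+x/4,210+(y-300)/4); js=lambda x,y:(230+(x-400)/4,140+(y-300)/4)
def tri(a,b):
    A=[];B=[]
    for (K,e,Rm),(u,v) in((T,a),(S,b)):
        d=Rm@np.linalg.solve(K,[u,v,1]);d/=np.linalg.norm(d);P=np.eye(3)-np.outer(d,d);A.append(P);B.append(P@e)
    return np.linalg.lstsq(np.vstack(A),np.hstack(B),rcond=None)[0]
E
python3 - <<'E'
from m import *
print("skirt top c",ray(*T,*tp(106,154),.036))
print("bar tops scene",[ray(*S,*sp(*p),.066).round(4) for p in((583,183),(680,148),(593,198),(684,163))])
print("bar tops top",[ray(*T,*tp(*p),.066).round(4) for p in((92,107),(108,107),(72,197),(99,203))])
pl=[ray(*T,*jt(*p),.012)for p in((85,318),(285,355),(240,598),(32,588))]
print("plate",np.round(pl,4),"c",np.mean(pl,0)); pl.append(pl[0])
print([np.linalg.norm(pl[i+1]-pl[i]).round(4) for i in range(4)])
print("plate near edges dir",np.degrees([np.arctan2(*(pl[0]-pl[3])[[1,0]]),np.arctan2(*(pl[1]-pl[2])[[1,0]]),np.arctan2(*(pl[0]-pl[1])[[0,1]])]))
print("seal",tri(jt(200,570),js(657,341)))
E
```

```text
skirt top c [0.50151752 0.23611355 0.036     ]
bar tops scene [array([0.5237, 0.2315, 0.066 ]), array([0.4745, 0.2425, 0.066 ]), array([0.5258, 0.2405, 0.066 ]), array([0.4791, 0.25  , 0.066 ])]
bar tops top [array([0.5254, 0.239 , 0.066 ]), array([0.5254, 0.2309, 0.066 ]), array([0.4798, 0.2485, 0.066 ]), array([0.4768, 0.2348, 0.066 ])]
plate [[ 0.6404 -0.1438  0.012 ]
 [ 0.621  -0.2509  0.012 ]
 [ 0.491  -0.2253  0.012 ]
 [ 0.4958 -0.1147  0.012 ]] c [ 0.56203397 -0.18368609  0.012     ]
[np.float64(0.1088), np.float64(0.1325), np.float64(0.1108), np.float64(0.1475)]
plate near edges dir [-11.39999085 -11.13220262  10.26553817]
seal [ 0.50439325 -0.17184316  0.14817074]
```

```bash
cat >> m.py <<'E'
yaw=np.radians(-11.2); c=np.array([.5574,-.183,0])
def jar(c=c,yaw=yaw):
    Rz=R.from_euler('z',yaw).as_matrix(); return c+Rz@[-.045,0,.135], Rz@R.from_euler('y',-30,degrees=True).as_matrix()
def circ(o,A,r,z,n=60):
    a=np.linspace(0,2*np.pi,n); return o+(A@np.array([r*np.cos(a),r*np.sin(a),0*a+z])).T
E
cat > ov.py <<'E'
from m import *
t=cv2.imread("pics/top0.png"); s=cv2.imread("pics/scene0.png")
o,A=jar(); C=np.array([.5012,.2385,.003]); B=R.from_euler('z',-12,degrees=True).as_matrix()
def f(i,M,u,v,curves):
    im=cv2.resize(i[v:v+75,u:u+100],(400,300),interpolation=cv2.INTER_CUBIC)
    for P,col in curves:
        q=np.array([(proj(*M,p)-(u,v)+.5)*4 for p in P]); cv2.polylines(im,[q.round().astype(int)],False,col,1,cv2.LINE_AA)
    return im
bar=C+(B@np.array([[25,7,63],[-25,7,63],[-25,-7,63],[25,-7,63],[25,7,63]]).T*.001).T
cc=[(circ(C,B,.0305,0),(0,255,0)),(circ(C,B,.0305,.035),(0,255,0)),(bar,(0,0,255))]
Rz=R.from_euler('z',yaw).as_matrix()
pl=c+(Rz@np.array([[75,55,12],[-75,55,12],[-75,-55,12],[75,-55,12],[75,55,12]]).T*.001).T
jc=[(circ(o,A,.013,.021),(0,255,0)),(circ(o,A,.015,0),(0,255,255)),(circ(o,A,.018,-.038),(255,255,0)),(pl,(0,0,255))]
out=np.vstack([np.hstack([f(t,T,205,240,cc),f(s,S,365,255,cc)]),np.hstack([f(t,T,390,210,jc),f(s,S,230,140,jc)])])
cv2.imwrite("pics/ov1.png",out); print(o,A)
E
python3 ov.py
```

```text
[ 0.51325702 -0.17425945  0.135     ] [[ 0.84953208  0.19423435 -0.49047758]
 [-0.16821188  0.98095516  0.09711718]
 [ 0.5         0.          0.8660254 ]]
```

View pics/ov1.png

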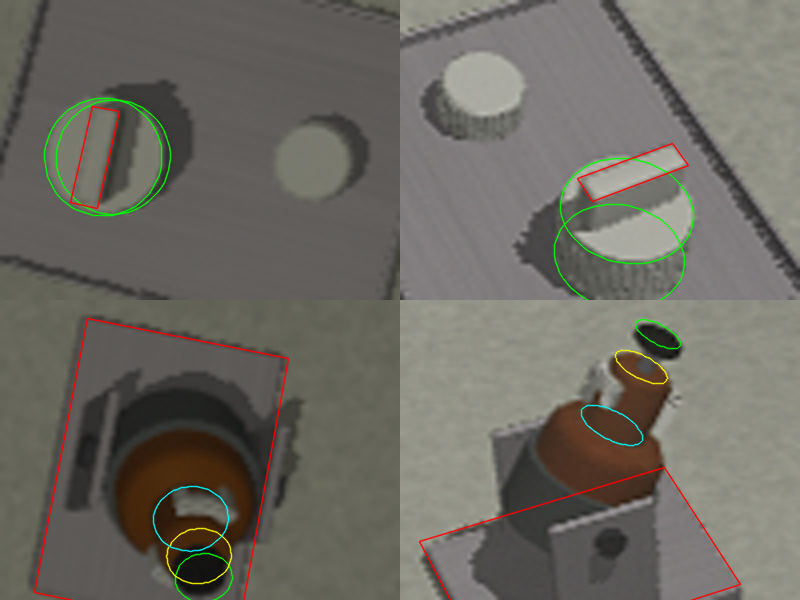

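{"method": "jog_arm", "body": {"deltas": [[0.025,0.04,0.01,0,0,0.14,1],[0.025,0.04,0.01,0,0,0.14,1],[0.025,0.04,0,0,0,0.14,1],[0.025,0.04,0,0,0,0.14,1],[0.025,0.04,0,0,0,0.14,1],[0.025,0.04,0,0,0,0.14,1]]}}

```text
t: 0.7
eef_pos: [0.3786, -0.3934, 0.251]
tool_rot: [-0.0, 0.828, 0.561, -0.0]
contact_force: [1.7, -0.3, 0.5]
gripper_width: 0.997
grasp_force: 0.0
```

The overlay fits: the cap is near (0.501, 0.238) with the bar at -12°, and the jar's mouth is near (0.513, -0.174, 0.135) with the stand's yaw at -11.2°. Moving on above the cap.

{"method": "jog_arm", "body": {"deltas": [[0.012,0.047,0,0,0,0.134,1],[0.012,0.047,0,0,0,0.134,1],[0.012,0.047,0,0,0,0.134,1],[0.012,0.047,0,0,0,0.134,1],[0.009,0.049,0,0,0,0.134,1],[0.009,0.049,0,0,0,0.134,1],[0.009,0.049,0,0,0,0.134,1],[0.009,0.049,0,0,0,0.134,1],[0.009,0.049,-0.01,0,0,0.134,1],[0.009,0.049,-0.02,0,0,0.134,1]]}}

```text
t: 1.7
eef_pos: [0.4803, 0.0848, 0.2236]
tool_rot: [0.002, 0.301, 0.954, 0.001]
contact_force: [2.1, -0.6, -0.5]
gripper_width: 1.001
grasp_force: 0.0
```

{"method": "jog_arm", "body": {"deltas": [[0.007,0.049,-0.02,0,0,0.134,1],[0.007,0.049,-0.02,0,0,0.134,1],[0.007,0.045,-0.03,0,0,0.134,1],[0,0,0,0,0,0,1],[0,0,0,0,0,0,1]]}}

```text
t: 2.2
eef_pos: [0.498, 0.2164, 0.1565]
tool_rot: [-0.001, 0.106, 0.994, -0.0]
contact_force: [0.6, -1.9, -0.2]
gripper_width: 1.0
grasp_force: 0.0
```

Run:
```python
from h import *
o=bot.get_obs(); print(o["eef_pos"],o["tool_rot"],o["q"])
r=[]
for n,u,v in(("top",180,220),("scene",345,220)):
    i,*M=cam(n); i=i[:,:,::-1]
    r.append(cv2.resize(i[v:v+120,u:u+130],(400,369),interpolation=cv2.INTER_CUBIC))
cv2.imwrite("pics/g1.png",np.hstack(r))
q=o["tool_rot"];A=R.from_quat([q[1],q[2],q[3],q[0]]).as_matrix(); x=A[:,0]; print(np.degrees(np.arctan2(x[1],x[0])),A[:,2])
```

```text
[0.49795201 0.21638353 0.15653316] [-1.43404833e-03  1.06297119e-01  9.94333352e-01 -2.26052231e-04] [ 0.10881228  0.46791327 -0.80383825  1.90142411  0.40960969  0.94689798
  0.47035916]
167.79611793419025 [-2.89990157e-03 -1.44672133e-04 -9.99995785e-01]
```

View pics/g1.png

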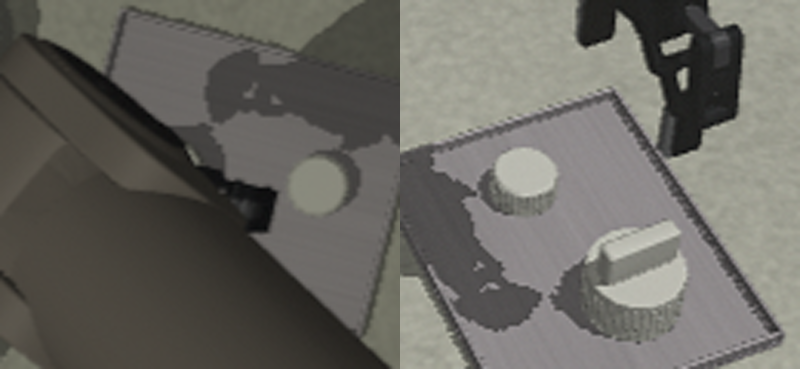

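The picture shows the gripper short of the cap, with the small cap clear at left. Correcting sideways and going down part way.

{"method": "jog_arm", "body": {"deltas": [[0.003,0.0215,-0.01,0,0,0,0.7],[0,0,-0.03,0,0,0,0.5],[0,0,-0.02,0,0,0,0.5],[0,0,0,0,0,0,0.5]]}}

```text
t: 2.7
eef_pos: [0.5013, 0.2342, 0.0963]
tool_rot: [-0.001, 0.109, 0.994, -0.002]
contact_force: [-1.1, -0.7, -0.1]
gripper_width: 0.498
grasp_force: 0.0
```

Run:
```python
from h import *
o=bot.get_obs(); print(o["eef_pos"],o["gripper_width"],o["contact_force"])
i,*M=cam("scene"); i=i[:,:,::-1].copy()
u,v=365,210
im=cv2.resize(i[v:v+120,u:u+130],(650,600),interpolation=cv2.INTER_CUBIC)
cv2.imwrite("pics/g2.png",im)
```

```text
[0.50125415 0.23424932 0.09629039] 0.4976438443747859 [-1.06522549 -0.68237783 -0.09004143]
```

View pics/g2.png

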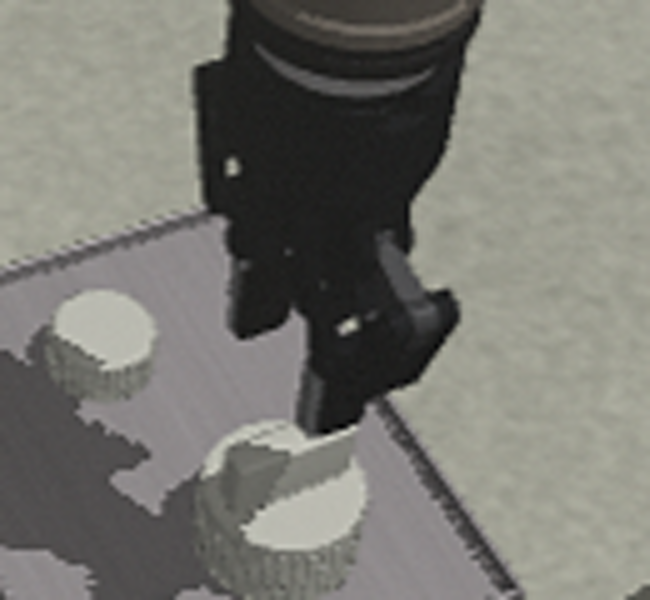

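The two fingertips straddle the bar, at (265,330) and (330,430) in the crop. Going down and gripping.

{"method": "jog_arm", "body": {"deltas": [[0,0.004,-0.017,0,0,0,0.5],[0,0,-0.017,0,0,0,0.5],[0,0,0,0,0,0,0.5]]}}

```text
t: 3.05
eef_pos: [0.5008, 0.24, 0.0618]
tool_rot: [-0.001, 0.107, 0.994, -0.001]
contact_force: [-0.4, 0.1, -0.4]
gripper_width: 0.502
grasp_force: 0.0
```

{"method": "jog_arm", "body": {"deltas": [[0,0,0.001,0,0,0,0],[0,0,0,0,0,0,0],[0,0,0,0,0,0,0],[0,0,0,0,0,0,0],[0,0,0,0,0,0,0]], "newtons": 90}}

```text
t: 3.55
eef_pos: [0.5023, 0.2411, 0.0654]
tool_rot: [0.0, 0.107, 0.994, -0.0]
contact_force: [-0.6, -1.5, 5.6]
gripper_width: 0.098
grasp_force: 88.7
```

{"method": "jog_arm", "body": {"deltas": [[0,0,0.02,0,0,0,0],[0,0,0.05,0,0,0,0],[0,0,0.05,0,0,0,0],[0,0,0.05,0,0,0,0],[0,0,0,0,0,0,0],[0,0,0,0,0,0,0]]}}

```text
t: 4.15
eef_pos: [0.5024, 0.2413, 0.2356]
tool_rot: [0.001, 0.107, 0.994, 0.0]
contact_force: [-0.4, -0.9, -1.3]
gripper_width: 0.098
grasp_force: 88.2
```

Run:
```python
from h import *
o=bot.get_obs(); print(o["eef_pos"],o["tool_rot"],o["gripper_width"],o["contact_force"],o["q"])
i,*M=cam("scene"); i=i[:,:,::-1].copy()
P=o["eef_pos"]; u,v=proj(*M,P).astype(int)-(65,50); print(u,v)
im=cv2.resize(i[v:v+120,u:u+130],(650,600),interpolation=cv2.INTER_CUBIC)
# expected cap outline if origin is 0.06 below TCP
q=o["tool_rot"];A=R.from_quat([q[1],q[2],q[3],q[0]]).as_matrix()
for z in(.060,.025):
  a=np.linspace(0,6.283,60); C=[(proj(*M,P+A@[.0305*np.cos(t),.0305*np.sin(t),z])-(u,v)+.5)*5 for t in a]
  cv2.polylines(im,[np.round(C).astype(int)],False,(0,255,0),1)
cv2.imwrite("pics/g3.png",im)
```

```text
[0.50240013 0.24127914 0.23564776] [1.19570426e-03 1.07368511e-01 9.94218484e-01 4.22670938e-04] 0.09801153621532696 [-0.36649308 -0.87144928 -1.33229361] [ 0.11052005  0.39889094 -0.85047865  1.79393534  0.33540794  1.09775399
  0.49958816]
369 182
```

View pics/g3.png

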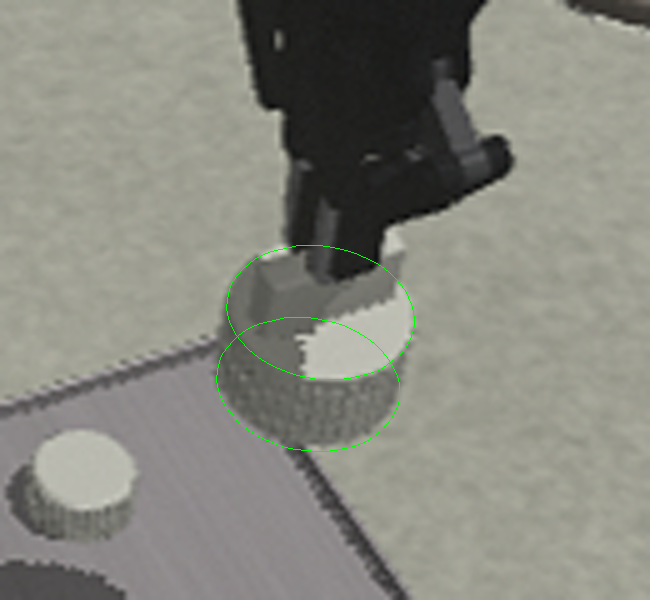

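The cap is held with the bar square in the pads; its outline fits the prediction, with the origin about 61 mm ahead of the TCP. Computing the hover pose over the jar.

```bash
cat > go.py <<'E'
import sys
from m import *
z,ang=float(sys.argv[1]),np.radians(float(sys.argv[2])); D=.061
o,A=jar(); s=bot.get_obs(); q=s["tool_rot"]; C=R.from_quat([q[1],q[2],q[3],q[0]])
W=np.column_stack([A[:,1],A[:,0],-A[:,2]]); G=R.from_matrix(R.from_rotvec(A[:,2]*ang).as_matrix()@W)
P=s["eef_pos"]; B=C.as_matrix()
print("dpos",(o+A[:,2]*(z+D)-P).round(4),"rot",(G*C.inv()).as_rotvec().round(4))
print("cap in jar mm",(A.T@(P+B[:,2]*D-o)*1e3).round(1),"bar ang from y",np.degrees(np.arctan2(*(A.T@B[:,0])[[1,0]])).round(1)-90,"F jar",(A.T@s["contact_force"]).round(1),"q",s["q"].round(2),"t",s["t"])
E
python3 go.py .06 0
```

```text
dpos [-0.0477 -0.4031  0.0057] rot [ 0.3176 -0.4851 -1.5125]
cap in jar mm [-60.7 404.6  79. ] bar ang from y 88.69999999999999 F jar [ 0.4 -0.2 -0.3] q [ 0.11  0.4  -0.85  1.8   0.34  1.1   0.5 ] t 4.2
```

{"method": "jog_arm", "body": {"deltas": [[-0.004,-0.0336,0.015,0.0265,-0.0404,-0.126,0],[-0.004,-0.0336,0.015,0.0265,-0.0404,-0.126,0],[-0.004,-0.0336,0,0.0265,-0.0404,-0.126,0],[-0.004,-0.0336,0,0.0265,-0.0404,-0.126,0],[-0.004,-0.0336,0,0.0265,-0.0404,-0.126,0],[-0.004,-0.0336,0,0.0265,-0.0404,-0.126,0],[-0.004,-0.0336,0,0.0265,-0.0404,-0.126,0],[-0.004,-0.0336,0,0.0265,-0.0404,-0.126,0],[-0.004,-0.0336,0,0.0265,-0.0404,-0.126,0],[-0.004,-0.0336,0,0.0265,-0.0404,-0.126,0]]}}

```text
t: 5.2
eef_pos: [0.4599, -0.0965, 0.2626]
tool_rot: [0.172, 0.666, 0.712, 0.142]
contact_force: [0.0, 0.9, -0.2]
gripper_width: 0.098
grasp_force: 88.4
```

{"method": "jog_arm", "body": {"deltas": [[-0.004,-0.0336,0,0.0265,-0.0404,-0.126,0],[-0.004,-0.0336,0,0.0265,-0.0404,-0.126,0],[0,0,0,0,0,0,0],[0,0,0,0,0,0,0]]}}

```text
t: 5.6
eef_pos: [0.4525, -0.1621, 0.2627]
tool_rot: [0.199, 0.747, 0.613, 0.164]
contact_force: [-0.1, 0.2, -1.5]
gripper_width: 0.101
grasp_force: 88.4
```

```bash
python3 go.py .03 0
```

```text
dpos [ 0.0161 -0.0034 -0.0489] rot [-0.0014 -0.0029 -0.0004]
cap in jar mm [10.   0.2 80.6] bar ang from y 0.0 F jar [-0.9  0.1 -1.2] q [ 0.76 -0.1  -0.49  2.3  -0.2   0.42  0.23] t 5.6
```

{"method": "jog_arm", "body": {"deltas": [[0.008,-0.0017,-0.02,0,0,0,0],[0.008,-0.0017,-0.02,0,0,0,0],[0,0,-0.009,0,0,0,0],[0,0,0,0,0,0,0],[0,0,0,0,0,0,0]]}}

```text
t: 6.1
eef_pos: [0.47, -0.1645, 0.2154]
tool_rot: [0.2, 0.746, 0.614, 0.165]
contact_force: [0.5, -0.1, -1.3]
gripper_width: 0.099
grasp_force: 88.4
```

```bash
python3 go.py 0.015 0
python3 - <<'E'
from m import *
o,A=jar(); s=bot.get_obs(); q=s["tool_rot"];B=R.from_quat([q[1],q[2],q[3],q[0]]).as_matrix();P=s["eef_pos"]
r=[]
for n in("scene","top"):
  i,*M=cam(n); i=i[:,:,::-1].copy(); u,v=proj(*M,o).astype(int)-(50,60)
  im=cv2.resize(i[v:v+100,u:u+100],(400,400),interpolation=cv2.INTER_CUBIC)
  for p,b,rr,z,c in((P,B,.0305,.061,(0,255,0)),(P,B,.0305,.026,(0,255,0)),(o,A,.013,.021,(255,0,0)),(o,A,.018,-.005,(0,255,255)),(o,A,.018,-.038,(255,255,0))):
    cv2.polylines(im,[np.round([(proj(*M,w)-(u,v)+.5)*4 for w in circ(p,b,rr,z)]).astype(int)],False,c,1)
  r.append(im)
cv2.imwrite("pics/j1.png",np.hstack(r))
E
```

```text
dpos [ 0.006  -0.0024 -0.0146] rot [-0.0005 -0.0003 -0.0028]
cap in jar mm [ 1.8  1.3 30.8] bar ang from y 0.09999999999999432 F jar [-0.2  0.  -1.4] q [ 0.76  0.02 -0.54  2.33 -0.03  0.28  0.07] t 6.1
```

View pics/j1.png

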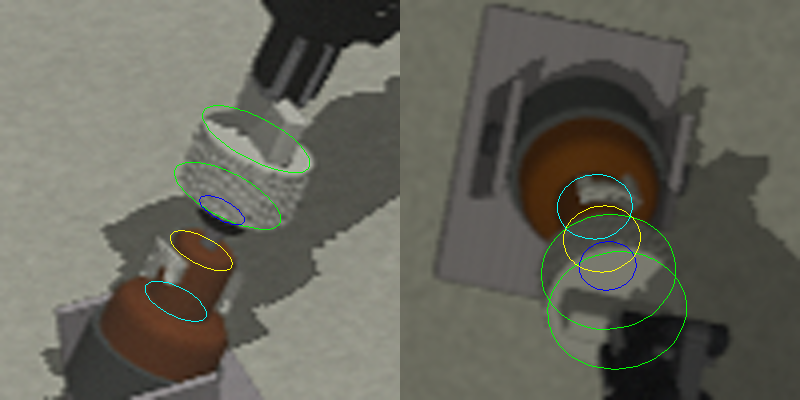

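Held cap and jar both agree with the overlay to about 1–2 mm; the cap mouth is over the seal, its bottom ellipse at (228,196). Going down along the axis.

{"method": "jog_arm", "body": {"deltas": [[0.006,-0.002,-0.0146,0,0,0,0],[0,0,0,0,0,0,0],[0.0049,-0.001,-0.0087,0,0,0,0],[0.0049,-0.001,-0.0087,0,0,0,0],[0,0,0,0,0,0,0],[0,0,0,0,0,0,0]]}}

```text
t: 6.8
eef_pos: [0.4858, -0.1693, 0.1843]
tool_rot: [0.2, 0.746, 0.613, 0.165]
contact_force: [0.2, 0.0, -1.1]
gripper_width: 0.096
grasp_force: 88.4
```

```bash
python3 go.py -0.02 0
```

```text
dpos [ 0.0074 -0.0009 -0.0138] rot [ 0.0005  0.001  -0.0011]
cap in jar mm [ 0.5 -0.5 -4.3] bar ang from y 0.09999999999999432 F jar [-0.4  0.1 -1.1] q [ 0.69  0.11 -0.48  2.33  0.19  0.19 -0.15] t 6.8
```

{"method": "jog_arm", "body": {"deltas": [[0.0036,-0.0006,-0.0069,0,0,0,0],[0.0036,-0.0006,-0.0069,0,0,0,0],[0,0,0,0,0,0,0],[0,0,0,0,0,0,0]]}}

```text
t: 7.2
eef_pos: [0.4933, -0.1712, 0.1714]
tool_rot: [0.201, 0.746, 0.613, 0.165]
contact_force: [-3.7, 0.9, 6.1]
gripper_width: 0.102
grasp_force: 90.6
```

```bash
python3 go.py -0.029 0
```

```text
dpos [ 0.0042  0.     -0.0087] rot [ 0.001   0.0023 -0.0002]
cap in jar mm [  0.9  -0.9 -19.4] bar ang from y 0.0 F jar [-0.2  0.2  7.2] q [ 0.76  0.16 -0.57  2.33  0.44  0.17 -0.39] t 7.2
```

Force matches the spring (7.2 N at -19 mm). Pressing on.

{"method": "jog_arm", "body": {"deltas": [[0.0024,0,-0.005,0,0,0,0],[0.0024,0,-0.005,0,0,0,0],[0,0,0,0,0,0,0],[0,0,0,0,0,0,0]]}}

```text
t: 7.6
eef_pos: [0.4985, -0.1717, 0.1621]
tool_rot: [0.202, 0.746, 0.613, 0.165]
contact_force: [-6.7, 1.8, 11.4]
gripper_width: 0.104
grasp_force: 92.3
```

```bash
python3 go.py -0.029 -15
```

```text
dpos [-0.0009  0.0005  0.0006] rot [ 0.1311 -0.0224 -0.2261]
cap in jar mm [  0.8  -0.4 -30. ] bar ang from y 0.0 F jar [-0.3  0.5 13.3] q [ 0.84  0.2  -0.67  2.32  0.71  0.17 -0.65] t 7.6
```

At -30 mm with 13.3 N, as expected. Now turning clockwise about the jar's axis.

{"method": "jog_arm", "body": {"deltas": [[0,0,0,0.0687,-0.0136,-0.1212,0],[0,0,0,0.0687,-0.0136,-0.1212,0],[0,0,0,0.0687,-0.0136,-0.1212,0],[0,0,0,0.0687,-0.0136,-0.1212,0],[0,0,0,0,0,0,0]]}}

```text
t: 8.1
eef_pos: [0.4983, -0.1715, 0.1621]
tool_rot: [0.148, 0.887, 0.381, 0.214]
contact_force: [-6.5, 0.4, 11.5]
gripper_width: 0.103
grasp_force: 92.1
```

```bash
python3 go.py -0.029 -85
```

```text
dpos [-0.0008  0.0004  0.0006] rot [ 0.4548 -0.0876 -0.7953]
cap in jar mm [  0.6  -0.3 -30. ] bar ang from y -32.3 F jar [ 0.1 -0.9 13.2] q [ 0.83  0.2  -0.66  2.32  0.71  0.17 -1.21] t 8.1
```

{"method": "jog_arm", "body": {"deltas": [[0,0,0,0.0687,-0.0136,-0.1212,0],[0,0,0,0.0687,-0.0136,-0.1212,0],[0,0,0,0.0687,-0.0136,-0.1212,0],[0,0,0,0.0687,-0.0136,-0.1212,0],[0,0,0,0.0687,-0.0136,-0.1212,0],[0,0,0,0.0687,-0.0136,-0.1212,0],[0,0,0,0.06,-0.0117,-0.105,0],[0,0,0,0,0,0,0],[0,0,0,0,0,0,0]]}}

```text
t: 9.0
eef_pos: [0.4977, -0.1714, 0.1617]
tool_rot: [0.033, 0.963, -0.07, 0.258]
contact_force: [-9.7, 1.6, 12.3]
gripper_width: 0.1
grasp_force: 92.5
```

```bash
python3 go.py -0.019 -90; python3 -c "
from station import bot;print(bot.get_obs()['torque'])"
```

```text
dpos [-0.005   0.0013  0.0097] rot [ 0.0268 -0.0032 -0.0421]
cap in jar mm [ -0.2  -0.4 -30. ] bar ang from y -87.1 F jar [-2.3 -0.3 15.6] q [ 0.83  0.2  -0.65  2.32  0.7   0.17 -2.16] t 9.0
[ 0.12422186  0.81987163 -0.0406343 ]
```

{"method": "jog_arm", "body": {"deltas": [[-0.0016,0.0004,0.0032,0,0,0,0],[-0.0016,0.0004,0.0032,0,0,0,0],[-0.0016,0.0004,0.0032,0,0,0,0],[0,0,0,0,0,0,0],[0,0,0,0,0,0,0]]}}

```text
t: 9.5
eef_pos: [0.4925, -0.1703, 0.1702]
tool_rot: [0.032, 0.963, -0.071, 0.257]
contact_force: [-6.7, -0.4, 5.7]
gripper_width: 0.097
grasp_force: 93.8
```

```bash
python3 go.py -0.019 -90
```

```text
dpos [0.0002 0.0001 0.0012] rot [ 0.0257 -0.0046 -0.0418]
cap in jar mm [ -0.7  -0.2 -19.9] bar ang from y -87.2 F jar [-2.8 -1.7  8.2] q [ 0.91  0.18 -0.74  2.32  0.62  0.19 -2.08] t 9.5
```

{"method": "jog_arm", "body": {"deltas": [[-0.001,0.0002,0.0018,0,0,0,0],[0,0,0,0,0,0,0],[0,0,0,0,0,0,0]]}}

```text
t: 9.8
eef_pos: [0.4912, -0.1696, 0.1711]
tool_rot: [0.032, 0.963, -0.071, 0.256]
contact_force: [-4.2, -0.6, -0.6]
gripper_width: 0.102
grasp_force: 92.3
```

```bash
python3 go.py -0.019 -90
```

```text
dpos [ 0.0015 -0.0006  0.0002] rot [ 0.0247 -0.0057 -0.0426]
cap in jar mm [ -1.5   0.2 -18.4] bar ang from y -87.2 F jar [-3.8 -1.4  1.5] q [ 0.93  0.18 -0.75  2.32  0.6   0.2  -2.06] t 9.8
```

The force dropped to 1.5 N at -18.4 mm, so the lugs are holding the cap. Releasing and backing off along the axis.

{"method": "jog_arm", "body": {"deltas": [[0,0,0,0,0,0,0.6],[0,0,0,0,0,0,0.6],[0,0,0,0,0,0,0.6],[0,0,0,0,0,0,0.6],[-0.01,0.002,0.0173,0,0,0,0.6],[-0.015,0.003,0.026,0,0,0,0.6],[-0.015,0.003,0.026,0,0,0,0.6],[-0.015,0.003,0.026,0,0,0,0.6],[0,0,0.03,0,0,0,0.6],[0,0,0.03,0,0,0,0.6]]}}

```text
t: 10.8
eef_pos: [0.4517, -0.1691, 0.2921]
tool_rot: [0.037, 0.964, -0.076, 0.253]
contact_force: [1.1, -0.7, -0.4]
gripper_width: 0.6
grasp_force: 0.0
```

Run:
```python
from m import *
o,A=jar(); s=bot.get_obs(); print(s["eef_pos"],s["contact_force"],s["gripper_width"])
r=[]
th=R.from_matrix(A)
for n in("scene","top"):
  i,*M=cam(n); i=i[:,:,::-1].copy(); u,v=proj(*M,o).astype(int)-(50,60)
  im=cv2.resize(i[v:v+100,u:u+100],(400,400),interpolation=cv2.INTER_CUBIC)
  bar=o+(A@np.array([[25,7,44],[-25,7,44],[-25,-7,44],[25,-7,44],[25,7,44]]).T*.001).T
  for pts,c in((circ(o,A,.0305,-.019),(0,255,0)),(circ(o,A,.0305,.016),(0,255,0)),(bar,(0,0,255))):
    cv2.polylines(im,[np.round([(proj(*M,w)-(u,v)+.5)*4 for w in pts]).astype(int)],False,c,1)
  r.append(im)
cv2.imwrite("pics/e1.png",np.hstack(r))
```

```text
[ 0.45174922 -0.16909198  0.29214998] [ 1.05046665 -0.65752    -0.36630034] 0.5999187429487693
```

View pics/e1.png

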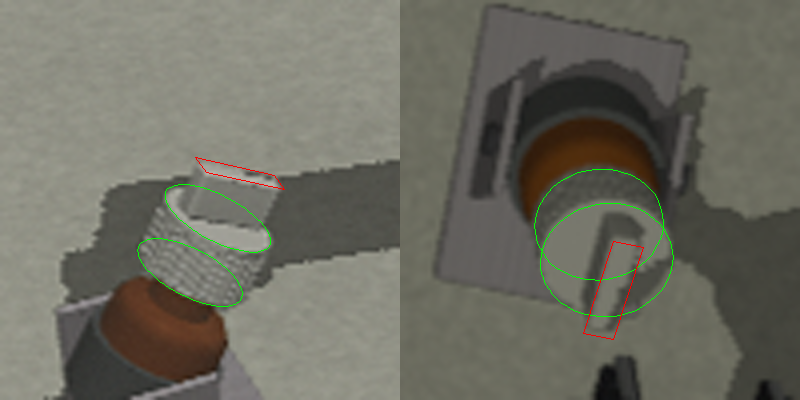

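The cap sits locked at the predicted height with its bar along the jar's x: the top view shows it from (620,225) to (597,330), parallel to the overlay. The gripper is clear.

```bash
python3 -c "
from station import bot;print(bot.hand_in())"
```

```text
the job is handed in; nothing more can be done
None
```

The safety cap is locked on the jar and the job is handed in at about 11 s; the last picture and the force drop when I let it up both show it caught, but the hand-in returned no verdict.

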